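# Zero the bench comparator on the master block and swap in the spacer

## Robot

A 7-joint arm with a two-finger parallel gripper is mounted at the origin on a cart in front of the work surface, level with it; the furniture and walls round the work are solid. World frame = base frame: x ahead of the robot, y to its left, z up, the work surface at z = 0. Lengths are in m, angles in rad, forces in N, time in s.
With the tool pointing down it reaches from about 0.425 to 0.875 m from the base axis. Payload 8.4 kg.
Tool frame: the origin (TCP) lies on the centre line of the jaws, within the pads' length; the fingertips stand 17 mm ahead of it and the grasp point (between the pads) lies 2 mm behind it; z points along the fingers, y is the line along which they close (so a half turn about z gives the same grasp; the last joint's range is limited). The gripper opens to 85 mm and grips with 20 to 120 N. Pads are 22 mm wide; open, the fingers measure 114 mm over their backs; the gripper's body (76 mm by 85 mm) begins 54 mm behind the grasp point. The pads swing forward as they close: fully open they stand 13 mm farther back than shut.
Start: joints at [1.037, 0.333, 0.04, 1.465, -0.013, 1.343, -0.059], TCP at [0.274, -0.59, 0.248] pointing down, gripper open.
Joint ranges: [-2.58, 2.58], [-0.38, 2.09], [-1.3, 1.39], [0.25, 2.4], [-1.5, 4.64], [0.08, 2.09], [-2.65, 2.65]. Speed limits (rad/s): [2.22, 2.22, 2.79, 2.79, 3.14, 3.14, 3.14].

## Interface

Orientations are given as a unit quaternion [x, y, z, w].
In Python, from plant import get_state, get_image, hand_in, look_for, spot_point gives the robot as it stands.
- The arm moves only by the tool send_rows, never from a script. Its argument "rows" is a list of rows, each a list of 2 entries, a list of its own where there are three numbers: the shift along the tool's x, y, z in m, then the turn, a rotation vector about the tool's x, y, z in degrees. In form: [[[tx, ty, tz], [wx, wy, wz]], ...]. A call has 1 to 8 rows; each row shifts and turns the commanded pose from where the row before left it, along the tool's axes as they then stand; what a row does not reach is not made up. A row lasts 1/10 s, in which the tool goes at most 50 mm and 8.59 degrees, less where a joint would pass 70% of its speed; a pose out of reach is approached as far as the arm can. A call is refused whole if a number of a shift passes 0.05 or a number of a turn 8.59, either way. A call with a gripper value outside its range is refused whole. "grip" is the opening, from 0 (shut) to 1 (fully open), set as the call begins (left out, the last holds). The fingers move at their own pace and stop on an object; the grip force is fixed at half the most. Time passes only in rows, so rows that do not move let the fingers close. It gives the time, the measured TCP pose, the force, the opening and the grip force at its end, in the units of the state.
- get_state(): the state, without advancing time (a new reading comes with each control period).
- get_image(name): name is "scene" or "side" or "wrist"; returns a dict with "frame" (480x640x3 uint8, blue, green, red), "fx", "fy", "cx", "cy" (pixels), "R" (3x3) and "t" (3): a world point X has camera coordinates R X + t; the wrist camera has in their place "tool_from_camera" (4x4, takes a point from camera to tool coordinates, whose origin is the TCP and whose axes are the flange's). Camera axes: x right, y down, z forward; pixel columns grow to the right and rows downward; lengths in m; the calibration is good to about 2 mm. A picture is of the moment at which its call begins: read the wrist's pose just before it. There is no depth.
- hand_in(): hands the job in; it is judged then, once.
Trained networks look in the newest picture that a camera, given by its name, has taken for a name from the list of things; names that differ only in an ending like _2 or _b are one class to them, and where a whole thing is asked for, a point or a joint stands for the part that bears it (a point fixed in the world has none). Each returns a list of dicts, best first, with "confidence" (0 to 1); they miss things now and then, are a little off and sometimes report something else, mostly with a low value. They report only what shows in the picture. A call takes as long as a camera call. They do not tell look-alikes from the thing itself.
- look_for(thing, camera): "extent" ([left, top, right, bottom] in pixels, round what is visible of it).
- spot_point(thing, camera): "centre" ([column, row] in pixels: a listed point, or the origin of a listed thing).
The state is a dict: "time": time; "q": joint angles; "joint_velocities": joint speeds; "tau": joint torques, N m; "tcp_pos": TCP position; "ee_rot": TCP orientation; "wrist_force": force on the tool from outside, world axes, zero at the start; "wrist_torque": the same for the moment, N m; "width": opening from 0.0 (shut) to 1.0 (fully open); "finger_force": force on a finger pad.
Only numpy, scipy, OpenCV 4.12 (cv2) and the standard library are available. Lean on these libraries where they do the work, as an engineer would, in place of code of your own. Each camera call takes 0.05 s, during which the arm holds its last target. There are 200 camera calls.

## Task

Slide the blue head of the bench comparator in against the steel master block until the needle stands on the red zero mark, and let go of the head. Then take the master out and stand it upright on the cork mat, and slide the brass spacer into the master's place between the jaws, pressing it home against the back stop firmly (about 10 N) but never ramming it into stop or fixed jaw (20 N at most). Leave it standing there released with the needle near the green mark, never drive the needle far past it, and leave the spanner, tape measure and lid alone.

Things in the scene. Friction and masses are not known exactly. Their poses are not given: they have to be found in the camera images.
- comparator: Horizontal bench comparator, fixed; grey plate 166 x 240 x 10 mm. Origin on the table plane below the fixed jaw's face. All mm in these notes are in its frame: x = loading direction (blocks slide in towards +x on the plate's top, z = 10), y = from the fixed to the sprung jaw, z up. Plate covers x -100..66, y -35..205.
- anvil: Fixed jaw of the comparator, polished steel, 56 x 24 x 22 mm; origin and axes are the comparator's. Its face is the plane y = 0 for x -14..30, its top z = 32. A 30 degree lead-in at its front opens to y = -7 at x = -26.
- shoe_line (a point): Point (0, 30, 22) mm of the comparator, fixed: where the sprung jaw, a polished steel shoe (top z = 32), meets the master. Shoe flat for x -8..14; at its front a 30 degree lead-in, 11 mm deep, to x = -27. It yields along y only: 2 N when free plus 0.4 N per mm, 14 mm travel. Its tip is screwed out by an unknown 0..6 mm each time. Pushing a block in takes 4 to 10 N, more if it drags.
- stop: Blue back stop bracket, 12 x 30 x 26 mm, fixed on the plate; origin at the middle of its underside, (52, 16.5, 10) mm. A rigid steel screw pad, 16 mm across, axis 12 mm above the plate, stands out of it towards -x. The pad's face lies at x = 18 to 28 mm, set differently each time: find it by feel.
- head: Blue sliding head, 44 x 105 x 24 mm, with shoe, dial and a black knob with red top, 16 (x) x 20 (y) x 44 mm high, to hold it by. Origin at the foot of the knob, z = 34 mm; axes the comparator's. Slides 34 mm along y only (-y closes); starts about 14 to 26 mm short; 8 N friction hold it where left. Dial: 26 to 78 mm on the -y side of the knob, top 40 mm above the origin.
- needle (a joint): Angle of the dial's needle, rad: 0 when the shoe is free, growing 0.25 rad per mm that the shoe is pushed in (clockwise seen from above). Red zero mark at 1.0 rad, green mark at 1.75 rad (a part 3 mm wider than the master); the shoe's travel ends at 3.5 rad.
- master: Steel master block with a green band near the top, 40 (x) x 30 (y, the gauged width) x 62 mm high, 0.35 kg. Origin: centre of its underside. It starts standing in the comparator on the plate between the jaws, axes as the comparator's, at x = -6, y = 15 mm.
- spacer: Brass spacer block with two dark holes in its top, 40 (x) x 33 (y, the gauged width) x 62 mm high, about 0.3 kg. Origin: centre of its underside. It starts standing on the table. In place it stands on the plate, axes along the comparator's (either way round), y = 16.5 mm, x = -2 to 8 mm (on the stop).
- mat: Cork mat 90 x 90 x 3 mm, fixed to the table; origin: centre of its underside. The master is to be stood on it, its centre within 35 mm of the mat's.
- spanner: Small rusty ring spanner lying on the table, 22 x 147 x 7 mm; bystander. Origin: centre of its underside.
- tape: Yellow and black tape measure, 37 x 118 x 64 mm; bystander. Origin: centre of its underside.
- lid: Gold jar lid, 62 mm across, 13 mm high; bystander. Origin: centre of its underside.
There are look-alikes about, which are no part of the job. There is more than one size of the mat; the job needs the larger.

How it is judged:
On the way, in this order (a step that is already met when the one before it is completed fails the run):
1. With the master in place and the head let go, the needle stands on the red zero mark (within 0.3 rad) (value of joint needle between 0.7 and 1.3 rad and x of master in the frame of comparator between -0.012 and 0.006 m and y of master in the frame of comparator between 0.0135 and 0.0165 m and height (world z) of master below 0.013 m and contact force between the fingers and head below 0.1 N), for 0.2 s.
2. The master stands upright on the cork mat, let go (horizontal distance between master and mat below 0.035 m and height (world z) of master between -0.001 and 0.007 m and angle between master's own z axis and vertical below 0.06 rad and contact force between the fingers and master below 0.1 N), for 0.2 s.
3. The spacer is pressed against the back stop with more than 5 N, standing on the plate between the jaws (contact force between spacer and stop above 5 N and y of spacer in the frame of comparator between 0.012 and 0.021 m and height (world z) of spacer between 0.006 and 0.014 m), for 0.1 s.
At the end, for the whole second after the job is handed in: Spacer released, at rest, upright (0.05 rad) on the plate, along the jaws (0.06 rad), on the fixed jaw (1.8 mm), its centre -3.5 to 9.5 mm from the comparator's origin in x; needle within 0.45 rad of the green mark; master upright on the cork mat, centres within 35 mm (x of spacer in the frame of comparator between -0.0035 and 0.0095 m and y of spacer in the frame of comparator between 0.0147 and 0.0183 m and height (world z) of spacer between 0.008 and 0.012 m and angle between spacer's own z axis and vertical below 0.05 rad and angle between the y axis of spacer and the y axis of comparator, either way round below 0.06 rad and value of joint needle between 1.3 and 2.2 rad and horizontal distance between master and mat below 0.035 m and height (world z) of master between -0.001 and 0.007 m and angle between master's own z axis and vertical below 0.06 rad and linear speed of each of spacer, master below 0.01 m/s); the robot touches nothing.
It fails at once if The spacer rams the back stop with more than 20 N (contact force between spacer and stop above 20 N).
It fails at once if The spacer is forced against the fixed jaw with more than 20 N (contact force between spacer and anvil above 20 N).
It fails at once if The needle is driven far past the green mark (3.2 rad), close to the end of the shoe's travel (value of joint needle above 3.2 rad).
It fails at once if The spanner, tape measure or lid is moved by more than 15 mm (distance of any of spanner, tape, lid from where it was at the start of the episode above 0.015 m).
It also fails if it takes over 72 s, if anything falls off the work surface, if the arm or the gripper's body presses on something with over 40 N, if the wrist force passes 120 N, or if a joint passes its speed limit or range.

## Working session

There is one attempt and no reset: what is moved stays moved. The work goes in short steps, Python scripts to look and compute and a tool call to move; the robot and the scene stay as the last step left them, time stands still between calls to the robot, and variables do not carry over. Pictures are saved under pics/ and viewed, at most 10 in all, crops included, and the job is handed in when it is done.

Besides the shell and the picture viewer there is one more tool, called after "Request:" as name(argument=value, ...) on one line, values as JSON. send_rows: Moves the arm, as the interface text tells. Its arguments: {"type":"object","properties":{"rows":{"type":"array","items":{"type":"array"}},"grip":{"type":"number"}},"required":["rows"]}

```bash
ls; mkdir -p pics; cat > h.py <<'E'
import numpy as np, cv2
from plant import *
from scipy.spatial.transform import Rotation as R
def cam(n):
    s=get_state(); im=get_image(n)
    K=np.array([[im['fx'],0,im['cx']],[0,im['fy'],im['cy']],[0,0,1]])
    if n=='wrist':
        T=np.eye(4); T[:3,:3]=R.from_quat(s['ee_rot']).as_matrix(); T[:3,3]=s['tcp_pos']
        M=np.linalg.inv(T@np.array(im['tool_from_camera'])); r,t=M[:3,:3],M[:3,3]
    else: r,t=np.array(im['R']),np.array(im['t'])
    return dict(f=im['frame'],K=K,R=r,t=t,P=K@np.c_[r,t])
def atz(c,uv,z):
    d=c['R'].T@np.linalg.inv(c['K'])@np.array([uv[0],uv[1],1.]); o=-c['R'].T@c['t']
    return o+d*(z-o[2])/d[2]
def proj(c,X):
    p=c['P']@np.append(X,1); return p[:2]/p[2]
def tri(cs,uvs):
    A=[]
    for c,(u,v) in zip(cs,uvs): A+= [u*c['P'][2]-c['P'][0], v*c['P'][2]-c['P'][1]]
    X=np.linalg.svd(np.array(A))[2][-1]; return X[:3]/X[3]
E
cat > a.py <<'E'
from h import *
s=get_state(); print({k:np.round(v,3) for k,v in s.items()})
for n in ['scene','side','wrist']:
    c=cam(n); cv2.imwrite(f'pics/{n}0.png',c['f']); print(n,np.round(-c['R'].T@c['t'],3))
    for th in ['comparator','anvil','shoe_line','stop','head','master','spacer','mat','spanner','tape','lid']:
        for d in spot_point(th,n)[:3]: print(th,np.round(d['centre'],1),round(d['confidence'],2),np.round(atz(c,d['centre'],0),3))
E
python3 a.py
```

```text
pics
{'time': np.float64(0.0), 'q': array([ 1.037,  0.334,  0.04 ,  1.466, -0.013,  1.343, -0.059]), 'joint_velocities': array([ 0.001, -0.   ,  0.   ,  0.001,  0.001, -0.001,  0.   ]), 'tau': array([-2.0000e-03, -6.5856e+01,  1.3650e+00, -4.0556e+01,  1.7000e-02,
        1.3000e-02,  0.0000e+00]), 'tcp_pos': array([ 0.274, -0.589,  0.247]), 'ee_rot': array([ 0.976,  0.216, -0.   , -0.001]), 'wrist_force': array([-0.18 , -0.343, -0.303]), 'wrist_torque': array([ 0.026, -0.033,  0.04 ]), 'finger_force': np.float64(0.0), 'width': np.float64(1.001)}
scene [-0.013 -0.523  0.452]
comparator [319.7 290.8] 0.84 [ 0.516 -0.009  0.   ]
anvil [324.1 291.7] 0.69 [ 0.519 -0.017  0.   ]
anvil [395.5 381.4] 0.41 [ 0.415 -0.255 -0.   ]
shoe_line [312.5 275.4] 0.82 [0.548 0.043 0.   ]
shoe_line [336.1 270.6] 0.21 [0.595 0.022 0.   ]
stop [336.2 271.1] 0.74 [0.594 0.02  0.   ]
head [276.5 241.3] 0.92 [0.604 0.216 0.   ]
master [311.1 284.7] 0.73 [0.521 0.019 0.   ]
mat [290.8 364.5] 0.9 [ 0.338 -0.121  0.   ]
mat [395.7 378.3] 0.62 [ 0.42  -0.251  0.   ]
spanner [187.5 254.5] 0.59 [0.426 0.305 0.   ]
[... 202 characters left out ...]
-0.036  0.   ]
anvil [318.2 261.7] 0.55 [ 0.522 -0.002  0.   ]
anvil [312.6 260.9] 0.22 [ 0.536 -0.002  0.   ]
shoe_line [315.7 259.3] 0.86 [ 0.532 -0.012  0.   ]
stop [298.1 256.7] 0.6 [ 0.576 -0.013  0.   ]
head [280.3 279.9] 0.74 [0.571 0.103 0.   ]
master [316.8 263.2] 0.71 [0.523 0.006 0.   ]
spacer [324.1 220.3] 0.91 [ 0.59  -0.249  0.   ]
spacer [314.6 260.4] 0.6 [ 0.532 -0.006  0.   ]
mat [385.2 231. ] 0.95 [ 0.412 -0.222  0.   ]
mat [406.1 252.1] 0.7 [ 0.339 -0.11   0.   ]
spanner [312.9 345. ] 0.7 [0.428 0.295 0.   ]
tape [242.4 244.7] 0.94 [ 0.735 -0.036  0.   ]
tape [320.9 219.3] 0.3 [ 0.602 -0.254 -0.   ]
lid [281.5 237.4] 0.85 [ 0.658 -0.106  0.   ]
wrist [ 0.342 -0.559  0.374]
```

View pics/scene0.png

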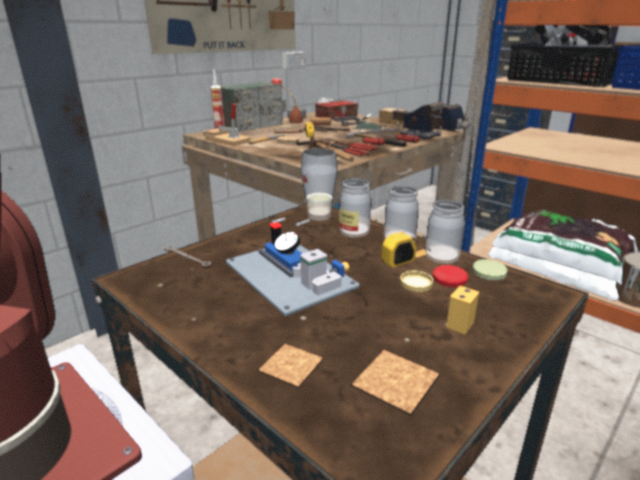

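View pics/side0.png

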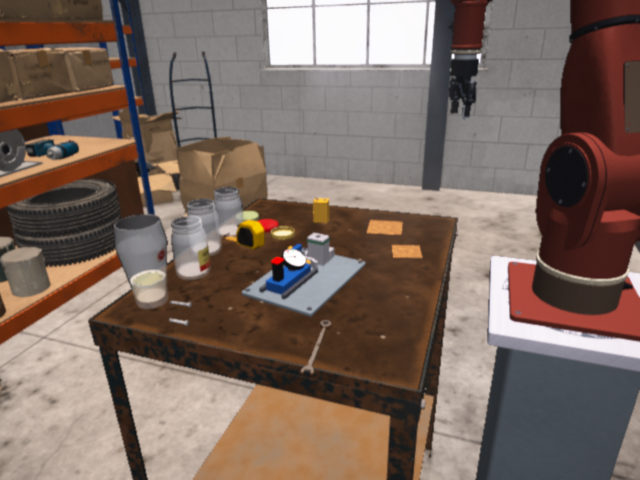

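The scene picture shows the comparator at about (310,275), spacer at (462,310), large mat at (396,380) and small mat at (291,364). The side picture shows the plate corners at about (245,291), (306,311) and (365,261), and the spacer at (321,210).

```bash
cat > b.py <<'E'
from h import *
a=cam('scene'); b=cam('side')
for c,uvs in((a,[(228,264),(287,308),(357,282)]),(b,[(245,290),(306,310),(365,260)])):
    print([np.round(atz(c,u,.01)[:2],3) for u in uvs])
for th in ['spacer','mat','lid','tape','head']:
    print(th,[(np.round(d['extent']),round(d['confidence'],2)) for n in ('scene','side') for d in look_for(th,n)[:2]])
print('spacer top',tri([a,b],[(464,292),(321,201)]))
print('knob top',tri([a,b],[(276,224),(279,261)]))
cv2.imwrite('pics/crop.png',np.hstack([cv2.resize(a['f'][220:420,210:510],(600,400),interpolation=cv2.INTER_CUBIC)]))
E
python3 b.py
```

```text
[array([0.45 , 0.189]), array([ 0.425, -0.018]), array([ 0.576, -0.049])]
[array([0.615, 0.179]), array([0.472, 0.211]), array([ 0.417, -0.022])]
spacer [(array([445., 288., 478., 335.]), 0.6), (array([312., 193., 331., 222.]), 0.67)]
mat [(array([261., 343., 323., 388.]), 0.78), (array([352., 351., 439., 411.]), 0.68), (array([365., 222., 403., 232.]), 0.84), (array([391., 246., 421., 258.]), 0.7)]
lid [(array([403., 272., 433., 289.]), 0.61), (array([268., 224., 295., 241.]), 0.72)]
tape [(array([384., 234., 426., 268.]), 0.8), (array([351., 352., 441., 412.]), 0.52), (array([224., 218., 266., 246.]), 0.87)]
head [(array([264., 222., 303., 274.]), 0.81), (array([269., 250., 317., 290.]), 0.86)]
spacer top [ 0.60104564 -0.25095682  0.05844519]
knob top [0.55011825 0.15314694 0.07544277]
```

```bash
cat >> h.py <<'E'
def plan(pos,yaw,n):
    "rows (rounded) taking the tool, pointing down, to pos and yaw(deg) in n rows"
    s=get_state(); r0=R.from_quat(s['ee_rot']); p0=np.array(s['tcp_pos'])
    a=np.radians(yaw)/2; r1=R.from_quat([np.cos(a),np.sin(a),0,0]); w=(r0.inv()*r1).as_rotvec()
    out=[]
    for i in range(n):
        r=r0*R.from_rotvec(w*i/n); out.append([np.round(r.inv().apply((np.array(pos)-p0)/n),4).tolist(),np.round(np.degrees(w)/n,2).tolist()])
    print('[',',\n'.join(str(o) for o in out),']',sep='')
E
python3 -c "
from h import *
plan([.485,-.32,.36],78,8)"
```

```text
[[[0.0381, -0.0194, -0.014], [-0.0, 0.0, -6.64]],
[[0.0401, -0.0149, -0.014], [-0.0, 0.0, -6.64]],
[[0.0416, -0.0102, -0.014], [-0.0, 0.0, -6.64]],
[[0.0425, -0.0053, -0.014], [-0.0, 0.0, -6.64]],
[[0.0428, -0.0003, -0.014], [-0.0, 0.0, -6.64]],
[[0.0426, 0.0046, -0.014], [-0.0, 0.0, -6.64]],
[[0.0417, 0.0095, -0.014], [-0.0, 0.0, -6.64]],
[[0.0404, 0.0143, -0.014], [-0.0, 0.0, -6.64]]]
```

Request:
send_rows(rows=[[[0.038,-0.019,-0.014],[0,0,-6.6]],[[0.04,-0.015,-0.014],[0,0,-6.6]],[[0.042,-0.01,-0.014],[0,0,-6.6]],[[0.042,-0.005,-0.014],[0,0,-6.6]],[[0.043,0,-0.014],[0,0,-6.6]],[[0.043,0.005,-0.014],[0,0,-6.6]],[[0.042,0.01,-0.014],[0,0,-6.6]],[[0.04,0.014,-0.014],[0,0,-6.6]]])

```text
time: 3.2
tcp_pos: [0.4878, -0.3199, 0.3612]
ee_rot: [0.777, 0.629, 0.0, 0.0]
wrist_force: [0.8, -0.2, -0.7]
width: 1.0
finger_force: 0.0
```

```bash
cat > c.py <<'E'
from h import *
import sys
c=cam('wrist'); cv2.imwrite(f'pics/{sys.argv[1]}.png',c['f']); s=get_state()
print(s['time'],np.round(s['tcp_pos'],4),np.round(s['ee_rot'],3),np.round(-c['R'].T@c['t'],3),'axis',np.round(c['R'][2],2))
for th in sys.argv[2:]:
    for d in spot_point(th,'wrist')[:3]: print(th,np.round(d['centre'],1),round(d['confidence'],2),np.round(atz(c,d['centre'],0),3))
E
python3 c.py w1 spacer mat lid tape anvil master
python3 -c "
from h import *
plan([.51,.03,.34],78,8)"
```

```text
3.25 [ 0.4933 -0.3125  0.3637] [0.772 0.636 0.003 0.001] [ 0.504 -0.248  0.487] axis [-0.06 -0.29 -0.96]
spacer [399.3 116.3] 0.75 [ 0.603 -0.253  0.   ]
mat [257.4 144.5] 0.93 [ 0.421 -0.249  0.   ]
mat [162.1  51.7] 0.79 [ 0.337 -0.122 -0.   ]
mat [397.2 119.1] 0.22 [ 0.6   -0.256  0.   ]
[[[0.0437, -0.0066, 0.0025], [-0.01, 0.0, -0.06]],
[[0.0437, -0.0065, 0.0025], [-0.01, 0.0, -0.06]],
[[0.0437, -0.0065, 0.0025], [-0.01, 0.0, -0.06]],
[[0.0437, -0.0064, 0.0025], [-0.01, 0.0, -0.06]],
[[0.0437, -0.0064, 0.0025], [-0.01, 0.0, -0.06]],
[[0.0438, -0.0064, 0.0025], [-0.01, 0.0, -0.06]],
[[0.0438, -0.0063, 0.0025], [-0.01, 0.0, -0.06]],
[[0.0438, -0.0063, 0.0025], [-0.01, 0.0, -0.06]]]
```

View pics/w1.png

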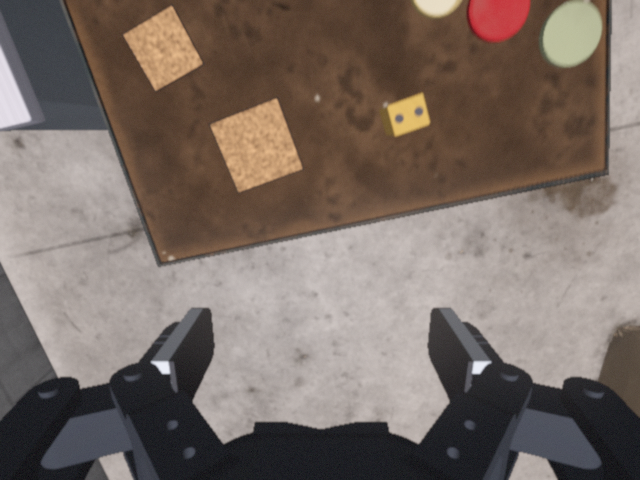

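Wrist view shows the large mat at (257,145), spacer with two holes at (407,115), small mat at (163,47).

Request:
send_rows(rows=[[[0.049,-0.007,0.0025],[0,0,0]],[[0.049,-0.007,0.0025],[0,0,0]],[[0.049,-0.007,0.0025],[0,0,0]],[[0.049,-0.007,0.0025],[0,0,0]],[[0.049,-0.007,0.0025],[0,0,0]],[[0.049,-0.007,0.0025],[0,0,0]],[[0.049,-0.007,0.0025],[0,0,0]],[[0.049,-0.007,0.0025],[0,0,0]]])

```text
time: 4.35
tcp_pos: [0.5155, 0.0738, 0.3401]
ee_rot: [0.78, 0.626, -0.0, 0.0]
wrist_force: [1.7, -0.2, -0.5]
width: 1.001
finger_force: 0.0
```

Request:
send_rows(rows=[[[0,0,0],[0,0,0]],[[0,0,0],[0,0,0]],[[0,0,0],[0,0,0]],[[0,0,0],[0,0,0]]])

```text
time: 4.75
tcp_pos: [0.5159, 0.0715, 0.3402]
ee_rot: [0.78, 0.626, -0.0, 0.0]
wrist_force: [0.3, -0.9, -0.1]
width: 0.996
finger_force: 0.0
```

```bash
python3 c.py w2 anvil shoe_line head master stop
```

```text
4.8 [0.5159 0.0718 0.3403] [ 0.78   0.626 -0.     0.   ] [0.533 0.144 0.466] axis [-0.06 -0.29 -0.96]
anvil [505.8 243.3] 0.66 [ 0.74  -0.051  0.   ]
shoe_line [334.2 231. ] 0.9 [0.522 0.015 0.   ]
master [330.8 236.1] 0.78 [0.516 0.009 0.   ]
stop [378.7 233.8] 0.97 [ 0.578 -0.001  0.   ]
```

View pics/w2.png

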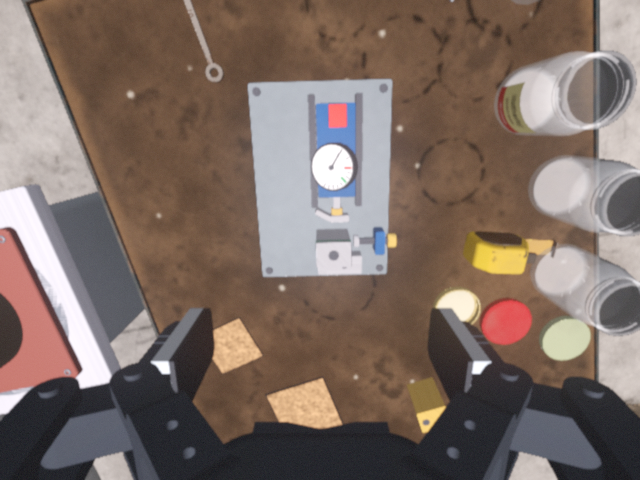

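Plate corners at (248,81), (392,80), (386,274), (262,277); knob red top (338,116), dial (333,167), master (335,251).

```bash
cat > d.py <<'E'
from h import *
c=cam('wrist'); f=c['f']
seed=f[150,285].astype(int); m=(np.abs(f.astype(int)-seed).max(2)<28).astype(np.uint8)
m=cv2.morphologyEx(m,cv2.MORPH_OPEN,np.ones((3,3)))
n,l=cv2.connectedComponents(m); m=(l==l[150,285]).astype(np.uint8)
k=max(cv2.findContours(m,0,1)[0],key=cv2.contourArea); h=cv2.convexHull(k)
q=cv2.approxPolyDP(h,6,True)[:,0].astype(float); print(q.tolist())
# lines through hull edge pts refined
W=np.array([atz(c,p,.01)[:2] for p in k[:,0]])
r=cv2.minAreaRect(W.astype(np.float32)*1000); print(r); print(np.round(cv2.boxPoints(r)))
hsv=cv2.cvtColor(f,cv2.COLOR_BGR2HSV)
red=((hsv[...,0]<8)|(hsv[...,0]>172))&(hsv[...,1]>150)&(hsv[...,2]>100); red[160:]=0; red[:, :300]=0; red[:,380:]=0
ys,xs=np.nonzero(red); print('red',len(xs),xs.mean(),ys.mean(),np.round(atz(c,(xs.mean(),ys.mean()),.078),4))
cv2.imwrite('pics/w2c.png',cv2.resize(f[70:290,230:410],None,fx=2.7,fy=2.7,interpolation=cv2.INTER_CUBIC))
E
python3 d.py
```

```text
[[391.0, 82.0], [385.0, 273.0], [264.0, 276.0], [249.0, 86.0]]
((519.3511962890625, 78.43394470214844), (237.33236694335938, 164.15467834472656), 79.00437927246094)
[[416. -22.]
 [577. -54.]
 [623. 179.]
 [461. 211.]]
red 0 nan nan [nan nan nan]d.py:13: RuntimeWarning: Mean of empty slice.
  ys,xs=np.nonzero(red); print('red',len(xs),xs.mean(),ys.mean(),np.round(atz(c,(xs.mean(),ys.mean()),.078),4))
  ret = ret.dtype.type(ret / rcount)
```

View pics/w2c.png

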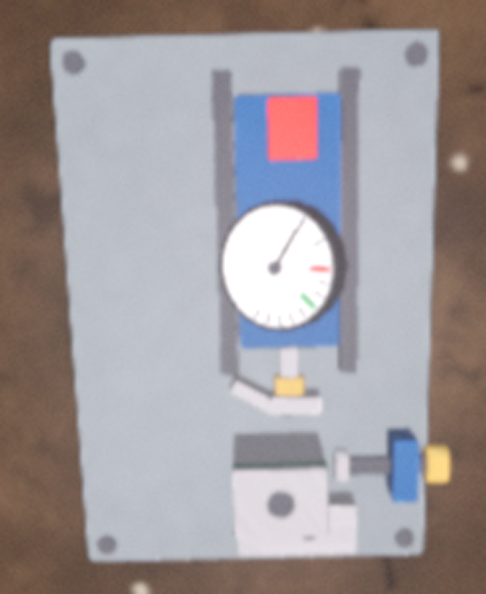

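The crop shows the needle at about 0 (tip (304,218), centre (274,267)), red mark at (320,268), green at (308,300), shoe face about 20 mm clear of the master.

```bash
cat >> h.py <<'E'
YAW=-11.1; O=np.array([.5198,-.0083]); _a=np.radians(YAW); RC=np.array([[np.cos(_a),-np.sin(_a)],[np.sin(_a),np.cos(_a)]])
def toC(X): return np.r_[RC.T@(np.array(X)[:2]-O),X[2]]*1000
def toW(x,y,z): return np.r_[RC@np.array([x,y])/1000+O,z/1000]
E
cat > e.py <<'E'
from h import *
c=cam('wrist')
g=lambda x,y:(x/2.7+230-.5,y/2.7+70-.5)
for nm,x,y,z in [('master',281,504,72),('mTL',232,468,72),('mTR',325,468,72),('knob',292,128.5,78),('shoe',300,413,32),('pad',336,464,22),('stoptop',404,465,36),('anvilR',357,504,32),('dial',277,265,74)]:
    print(nm,np.round(toC(atz(c,g(x,y),z/1000)),1))
k=toW(*toC(atz(c,g(292,128.5),.078))[:2],75)
print(k); plan(np.r_[k[:2],.12],YAW+90,8)
E
python3 e.py
```

```text
master [-5.9 15.4 72. ]
mTL [-26.1  31.6  72. ]
mTR [12.5 30.8 72. ]
knob [ -0.4 164.2  78. ]
shoe [ 4.3 44.5 32. ]
pad [21.4 17.1 22. ]
stoptop [50.9 20.3 36. ]
anvilR [30.3  0.7 32. ]
dial [ -6.4 114.3  74. ]
[0.55101809 0.15288222 0.075     ]
[[[0.0106, 0.0022, 0.0275], [0.0, -0.0, -0.15]],
[[0.0106, 0.0022, 0.0275], [0.0, -0.0, -0.15]],
[[0.0106, 0.0023, 0.0275], [0.0, -0.0, -0.15]],
[[0.0106, 0.0023, 0.0275], [0.0, -0.0, -0.15]],
[[0.0106, 0.0023, 0.0275], [0.0, -0.0, -0.15]],
[[0.0106, 0.0023, 0.0275], [0.0, -0.0, -0.15]],
[[0.0106, 0.0024, 0.0275], [0.0, -0.0, -0.15]],
[[0.0106, 0.0024, 0.0275], [0.0, -0.0, -0.15]]]
```

Request:
send_rows(rows=[[[0.0106,0.0023,0.0275],[0,0,-0.15]],[[0.0106,0.0023,0.0275],[0,0,-0.15]],[[0.0106,0.0023,0.0275],[0,0,-0.15]],[[0.0106,0.0023,0.0275],[0,0,-0.15]],[[0.0106,0.0023,0.0275],[0,0,-0.15]],[[0.0106,0.0023,0.0275],[0,0,-0.15]],[[0.0106,0.0023,0.0275],[0,0,-0.15]],[[0.0106,0.0023,0.0275],[0,0,-0.15]]], grip=0.55)

```text
time: 5.95
tcp_pos: [0.5512, 0.1531, 0.1193]
ee_rot: [0.772, 0.635, 0.0, 0.0]
wrist_force: [-0.2, 0.1, -0.6]
width: 0.546
finger_force: 0.0
```

Request:
send_rows(rows=[[[0,0,0],[0,0,0]],[[0,0,0],[0,0,0]]])

```text
time: 6.15
tcp_pos: [0.5508, 0.1528, 0.1205]
ee_rot: [0.772, 0.636, -0.0, -0.0]
wrist_force: [0.5, 0.1, 1.0]
width: 0.552
finger_force: 0.0
```

```bash
python3 -c "
from h import *
plan(toW(-.4,164.2,58),YAW+90,4)"
```

```text
[[[0.0, 0.0001, 0.0156], [-0.01, 0.0, 0.01]],
[[0.0, 0.0001, 0.0156], [-0.01, 0.0, 0.01]],
[[0.0, 0.0, 0.0156], [-0.01, 0.0, 0.01]],
[[0.0, 0.0, 0.0156], [-0.01, 0.0, 0.01]]]
```

Request:
send_rows(rows=[[[0,0,0.0156],[0,0,0]],[[0,0,0.0156],[0,0,0]],[[0,0,0.0156],[0,0,0]],[[0,0,0.0156],[0,0,0]],[[0,0,0],[0,0,0]]])

```text
time: 6.65
tcp_pos: [0.5493, 0.152, 0.0552]
ee_rot: [0.772, 0.635, -0.002, -0.001]
wrist_force: [-0.4, 0.2, 0.9]
width: 0.549
finger_force: 0.0
```

Request:
send_rows(rows=[[[0,0,0],[0,0,0]],[[0,0,0],[0,0,0]],[[0,0,0],[0,0,0]],[[0,0,0],[0,0,0]],[[0,0,0],[0,0,0]],[[0,0,0],[0,0,0]]], grip=0)

```text
time: 7.25
tcp_pos: [0.551, 0.1532, 0.0586]
ee_rot: [0.772, 0.636, 0.0, 0.0]
wrist_force: [-3.1, 0.7, 6.7]
width: 0.192
finger_force: 58.5
```

Request:
send_rows(rows=[[[-0.002,0,0],[0,0,0]],[[-0.002,0,0],[0,0,0]],[[-0.002,0,0],[0,0,0]],[[-0.002,0,0],[0,0,0]],[[-0.002,0,0],[0,0,0]],[[0,0,0],[0,0,0]]])

```text
time: 7.85
tcp_pos: [0.5495, 0.1451, 0.0586]
ee_rot: [0.772, 0.636, 0.002, -0.001]
wrist_force: [-0.8, 7.0, 1.4]
width: 0.19
finger_force: 58.5
```

Request:
send_rows(rows=[[[-0.002,0,0],[0,0,0]],[[0,0,0],[0,0,0]]])

```text
time: 8.05
tcp_pos: [0.5491, 0.1433, 0.0586]
ee_rot: [0.772, 0.636, 0.002, -0.001]
wrist_force: [-1.4, 7.7, 1.1]
width: 0.196
finger_force: 58.6
```

Request:
send_rows(rows=[[[-0.002,0,0],[0,0,0]],[[0,0,0],[0,0,0]]])

```text
time: 8.25
tcp_pos: [0.5488, 0.1413, 0.0586]
ee_rot: [0.772, 0.636, 0.002, -0.001]
wrist_force: [-1.3, 6.7, 1.4]
width: 0.197
finger_force: 58.7
```

Request:
send_rows(rows=[[[-0.002,0,0],[0,0,0]],[[0,0,0],[0,0,0]]])

```text
time: 8.45
tcp_pos: [0.5484, 0.1395, 0.0586]
ee_rot: [0.772, 0.636, 0.002, -0.001]
wrist_force: [0.1, 8.0, 1.6]
width: 0.195
finger_force: 58.7
```

```bash
python3 -c "
from h import *
print(toC(get_state()['tcp_pos']))
a=cam('scene');b=cam('side')
f=lambda c,u,v:cv2.resize(c['f'][v-20:v+20,u-22:u+22],(396,360),interpolation=cv2.INTER_CUBIC)
cv2.imwrite('pics/n1.png',np.hstack([f(a,287,243),f(b,295,258)]))"
```

```text
[ -0.39326383 150.59010221  58.59751623]
```

View pics/n1.png

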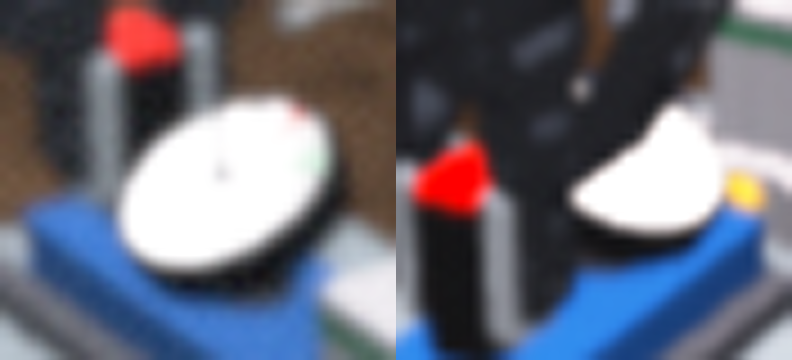

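Scene crop: dial hub at (222,173), needle faint, pointing up to (217,125), i.e. still at zero; red mark at (300,112).

Request:
send_rows(rows=[[[-0.0015,0,0],[0,0,0]],[[0,0,0],[0,0,0]]])

```text
time: 8.75
tcp_pos: [0.5482, 0.1386, 0.0586]
ee_rot: [0.771, 0.636, 0.002, -0.001]
wrist_force: [0.1, 9.1, -1.0]
width: 0.193
finger_force: 58.6
```

Request:
send_rows(rows=[[[-0.0015,0,0],[0,0,0]],[[0,0,0],[0,0,0]]])

```text
time: 8.95
tcp_pos: [0.5479, 0.1373, 0.0586]
ee_rot: [0.771, 0.636, 0.002, -0.001]
wrist_force: [1.1, 10.0, -1.4]
width: 0.196
finger_force: 58.6
```

Request:
send_rows(rows=[[[-0.0015,0,0],[0,0,0]],[[0,0,0],[0,0,0]],[[0,0,0],[0,0,0]]])

```text
time: 9.25
tcp_pos: [0.5477, 0.136, 0.0586]
ee_rot: [0.771, 0.636, 0.002, -0.001]
wrist_force: [1.4, 10.4, -1.0]
width: 0.193
finger_force: 58.6
```

```bash
python3 -c "
from h import *
print(toC(get_state()['tcp_pos']))
a=cam('scene')
f=lambda c,u,v:cv2.resize(c['f'][v-20:v+20,u-22:u+22],(528,480),interpolation=cv2.INTER_CUBIC)
cv2.imwrite('pics/n2.png',f(a,288,244))"
```

```text
[ -0.38684955 147.01929748  58.60527263]
```

View pics/n2.png

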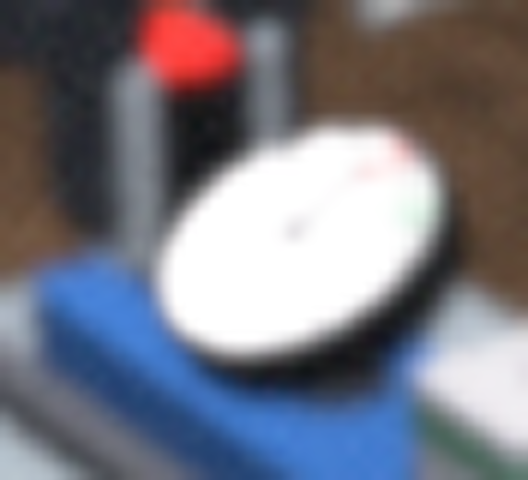

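Needle in scene crop: hub (293,230), needle towards (325,197), I estimate about 0.77 rad. One more millimetre, then release and check from above.

Request:
send_rows(rows=[[[-0.001,0,0],[0,0,0]],[[0,0,0],[0,0,0]],[[0,0,0],[0,0,0]]])

```text
time: 9.6
tcp_pos: [0.5475, 0.1352, 0.0586]
ee_rot: [0.771, 0.636, 0.002, -0.001]
wrist_force: [1.8, 11.6, -2.9]
width: 0.195
finger_force: 58.6
```

Request:
send_rows(rows=[[[0,0,0],[0,0,0]],[[0,0,0],[0,0,0]],[[0,0,0],[0,0,0]]], grip=0.55)

```text
time: 9.9
tcp_pos: [0.5471, 0.1311, 0.0579]
ee_rot: [0.772, 0.635, -0.0, 0.0]
wrist_force: [-0.6, 0.6, 0.8]
width: 0.547
finger_force: 0.0
```

Request:
send_rows(rows=[[[0,0,-0.035],[0,0,0]],[[0,0,-0.035],[0,0,0]],[[-0.025,0,-0.035],[0,0,0]],[[-0.045,0,-0.03],[0,0,0]],[[-0.045,0,0],[0,0,0]],[[0,0,0],[0,0,0]],[[0,0,0],[0,0,0]]], grip=0.8)

```text
time: 10.6
tcp_pos: [0.5253, 0.0206, 0.1908]
ee_rot: [0.773, 0.634, -0.0, 0.0]
wrist_force: [0.0, 1.0, -0.4]
width: 0.799
finger_force: 0.0
```

```bash
cat > g.py <<'E'
from h import *
s=get_state();print(s['time'],toC(s['tcp_pos']))
c=cam('wrist'); u,v=proj(c,toW(-6,95,74)).astype(int); print(u,v)
v0=max(0,v-60); cv2.imwrite('pics/n3.png',cv2.resize(c['f'][v0:v+170,u-75:u+75],None,fx=2.6,fy=2.6,interpolation=cv2.INTER_CUBIC))
plan(np.r_[toW(-6,15.3,100)],YAW+90,4)
E
python3 g.py
```

```text
10.6 [-1.58645071e-01  2.93932862e+01  1.90795897e+02]
310 142
[[[-0.0039, -0.0014, 0.0227], [0.0, -0.0, -0.01]],
[[-0.0039, -0.0014, 0.0227], [0.0, -0.0, -0.01]],
[[-0.0039, -0.0014, 0.0227], [0.0, -0.0, -0.01]],
[[-0.0039, -0.0014, 0.0227], [0.0, -0.0, -0.01]]]
```

View pics/n3.png

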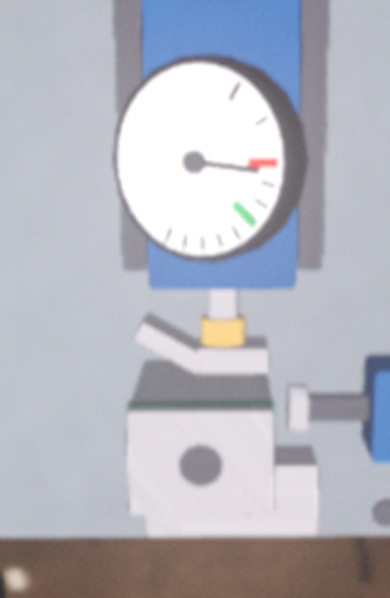

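Needle reads about 1.1 rad, just past the red mark (hub (195,161), tip (258,169), red (263,163)), so step 1 is met. Now I grip the master.

Request:
send_rows(rows=[[[-0.0039,-0.0014,0.0227],[0,0,0]],[[-0.0039,-0.0014,0.0227],[0,0,0]],[[-0.0039,-0.0014,0.0227],[0,0,0]],[[-0.0033,-0.0014,0.0227],[0,0,0]],[[0,0,0.022],[0,0,0]],[[0,0,0.022],[0,0,0]],[[0,0,0],[0,0,0]],[[0,0,0],[0,0,0]]], grip=0.75)

```text
time: 11.45
tcp_pos: [0.517, 0.0099, 0.0559]
ee_rot: [0.772, 0.636, -0.0, -0.001]
wrist_force: [0.4, -0.1, -0.2]
width: 0.747
finger_force: 0.0
```

```bash
python3 -c "
from h import *
print(toC(get_state()['tcp_pos']))"
```

```text
[-6.28995301 17.30783798 55.92487073]
```

Request:
send_rows(rows=[[[0,0,0],[0,0,0]],[[0,0,0],[0,0,0]],[[0,0,0],[0,0,0]],[[0,0,0],[0,0,0]],[[0,0,0],[0,0,0]]], grip=0)

```text
time: 11.95
tcp_pos: [0.5177, 0.009, 0.0572]
ee_rot: [0.772, 0.636, 0.001, 0.001]
wrist_force: [-1.8, 1.1, 6.3]
width: 0.461
finger_force: 61.0
```

Request:
send_rows(rows=[[[0,0,-0.01],[0,0,0]],[[0,0,-0.015],[0,0,0]],[[0,0,-0.03],[0,0,0]],[[0,0,-0.04],[0,0,0]],[[0,0,-0.04],[0,0,0]],[[0,0,0],[0,0,0]],[[0,0,0],[0,0,0]]])

```text
time: 12.65
tcp_pos: [0.5174, 0.0081, 0.1925]
ee_rot: [0.772, 0.635, 0.001, 0.001]
wrist_force: [-0.2, 0.6, -4.3]
width: 0.458
finger_force: 62.2
```

```bash
python3 -c "
from h import *
print(toC(get_state()['tcp_pos'])); plan([.419,-.25,.12],YAW+90,8)"
```

```text
[ -5.51013817  15.60910662 192.45576862]
[[[-0.034, -0.0059, 0.0091], [0.02, 0.0, -0.0]],
[[-0.034, -0.0059, 0.0091], [0.02, 0.0, -0.0]],
[[-0.034, -0.0059, 0.0091], [0.02, 0.0, -0.0]],
[[-0.034, -0.0059, 0.0091], [0.02, 0.0, -0.0]],
[[-0.034, -0.0059, 0.0091], [0.02, 0.0, -0.0]],
[[-0.034, -0.0059, 0.0091], [0.02, 0.0, -0.0]],
[[-0.034, -0.0059, 0.0091], [0.02, 0.0, -0.0]],
[[-0.034, -0.0059, 0.0091], [0.02, 0.0, -0.0]]]
```

Request:
send_rows(rows=[[[-0.034,-0.006,0.009],[0,0,0]],[[-0.034,-0.006,0.009],[0,0,0]],[[-0.034,-0.006,0.009],[0,0,0]],[[-0.034,-0.006,0.009],[0,0,0]],[[-0.034,-0.006,0.009],[0,0,0]],[[-0.034,-0.006,0.009],[0,0,0]],[[-0.034,-0.006,0.009],[0,0,0]],[[-0.034,-0.006,0.009],[0,0,0]]])

```text
time: 13.45
tcp_pos: [0.4157, -0.25, 0.1173]
ee_rot: [0.772, 0.635, -0.001, -0.001]
wrist_force: [0.6, 0.3, -2.8]
width: 0.454
finger_force: 62.2
```

Request:
send_rows(rows=[[[0,0,0],[0,0,0]],[[0,0,0],[0,0,0]],[[0,0,0.03],[0,0,0]],[[0,0,0.02],[0,0,0]],[[0,0,0.01],[0,0,0]],[[0,0,0],[0,0,0]],[[0,0,0],[0,0,0]]])

```text
time: 14.15
tcp_pos: [0.4181, -0.2488, 0.0594]
ee_rot: [0.772, 0.636, 0.0, 0.0]
wrist_force: [-0.0, -0.1, -4.2]
width: 0.458
finger_force: 61.9
```

Request:
send_rows(rows=[[[0,0,0.004],[0,0,0]],[[0,0,0.003],[0,0,0]],[[0,0,0.0015],[0,0,0]],[[0,0,0],[0,0,0]],[[0,0,0],[0,0,0]]])

```text
time: 14.65
tcp_pos: [0.4176, -0.2492, 0.0505]
ee_rot: [0.772, 0.635, 0.0, 0.0]
wrist_force: [-0.5, 0.3, -3.8]
width: 0.459
finger_force: 61.9
```

Request:
send_rows(rows=[[[0,0,0],[0,0,0]],[[0,0,0],[0,0,0]],[[0,0,0],[0,0,0]],[[0,0,0],[0,0,0]]], grip=0.7)

```text
time: 15.05
tcp_pos: [0.4178, -0.2493, 0.0506]
ee_rot: [0.772, 0.635, 0.0, 0.0]
wrist_force: [0.2, -0.5, 0.7]
width: 0.706
finger_force: 0.0
```

Request:
send_rows(rows=[[[0,0,-0.03],[0,0,0]],[[0,0,-0.04],[0,0,0]],[[0,0.03,-0.045],[0,0,0]],[[-0.01,0.045,-0.045],[0,0,0]],[[-0.02,0.045,-0.01],[0,0,0]],[[-0.02,0.03,0],[0,0,0]],[[0,0,0],[0,0,0]],[[0,0,0],[0,0,0]]])

```text
time: 15.85
tcp_pos: [0.5432, -0.3224, 0.2059]
ee_rot: [0.772, 0.635, -0.0, -0.001]
wrist_force: [-0.4, -0.1, 0.0]
width: 0.697
finger_force: 0.0
```

```bash
python3 c.py w3 spacer master mat
```

```text
15.9 [ 0.5429 -0.3218  0.2062] [ 0.772  0.636 -0.    -0.001] [ 0.558 -0.25   0.332] axis [-0.06 -0.29 -0.96]
spacer [373.4 124.7] 0.66 [ 0.603 -0.255  0.   ]
master [164.4 160.8] 0.69 [ 0.417 -0.249  0.   ]
mat [17.2 16.7] 0.59 [ 0.338 -0.12   0.   ]
```

View pics/w3.png

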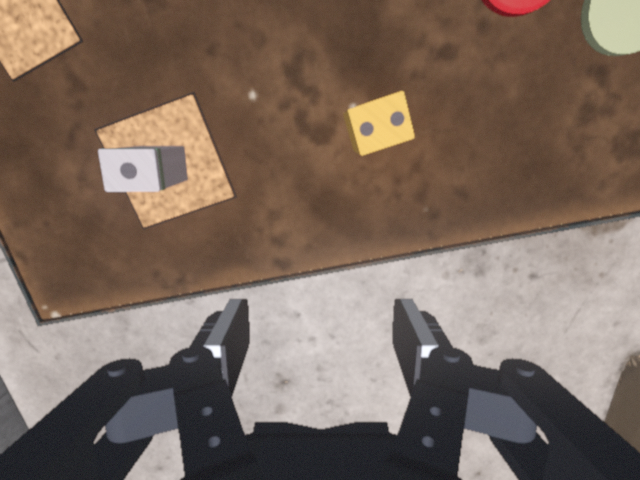

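Master stands on the mat (top at (130,170), mat spans (98,95)-(233,227)). Spacer's top corners: (348,108), (404,91), (414,138), (362,156), holes at (367,129) and (397,119).

```bash
cat > k.py <<'E'
from h import *
c=cam('wrist')
P=np.array([atz(c,p,.062)[:2] for p in [(348,108),(404,91),(414,138),(362,156)]]);print(np.round(P,4))
print(np.linalg.norm(P-np.roll(P,-1,0),axis=1))
h=[atz(c,p,.062)[:2] for p in [(367,129),(397,119)]]; m=np.mean(h,0)
a=np.degrees([np.arctan2(*(q[::-1])) for q in (h[1]-h[0],P[1]-P[0],P[2]-P[3])])
print('ctr',P.mean(0),m,'long axis yaw',a)
f=c['f']; hsv=cv2.cvtColor(f,cv2.COLOR_BGR2HSV); print(hsv[115,380],hsv[100,360])
yaw=a.mean()+90; print(yaw)
plan(np.r_[m,.13],yaw,4)
E
python3 k.py
```

```text
[[ 0.5787 -0.2392]
 [ 0.6181 -0.2358]
 [ 0.6211 -0.2679]
 [ 0.5831 -0.2731]]
[0.03948774 0.03215926 0.03839921 0.03408578]
ctr [ 0.60024463 -0.25399562] [ 0.6002281  -0.25418214] long axis yaw [6.7916593  4.95239932 7.78691827]
[ 21 126 245] [ 13 112 125]
96.51032563147774
[[[0.0193, 0.0108, 0.0193], [0.0, 0.0, -4.39]],
[[0.0185, 0.0123, 0.0193], [0.0, 0.0, -4.39]],
[[0.0175, 0.0137, 0.0193], [0.0, 0.0, -4.39]],
[[0.0164, 0.015, 0.0193], [0.0, 0.0, -4.39]]]
```

Request:
send_rows(rows=[[[0.0193,0.0108,0.019],[0,0,-4.4]],[[0.0185,0.0123,0.019],[0,0,-4.4]],[[0.0175,0.0137,0.019],[0,0,-4.4]],[[0.0164,0.015,0.019],[0,0,-4.4]],[[0,0,0],[0,0,0]],[[0,0,0],[0,0,0]]], grip=0.75)

```text
time: 16.7
tcp_pos: [0.6004, -0.2543, 0.1309]
ee_rot: [0.666, 0.746, -0.0, -0.0]
wrist_force: [-0.5, -0.6, 1.3]
width: 0.752
finger_force: 0.0
```

```bash
python3 -c "
from h import *
plan([.6002,-.2542,.047],96.5,4)"
```

```text
[[[0.0, -0.0, 0.021], [-0.01, -0.0, 0.0]],
[[0.0, -0.0, 0.021], [-0.01, -0.0, 0.0]],
[[0.0, -0.0, 0.021], [-0.01, -0.0, 0.0]],
[[0.0, -0.0, 0.021], [-0.01, -0.0, 0.0]]]
```

Request:
send_rows(rows=[[[0,0,0.025],[0,0,0]],[[0,0,0.025],[0,0,0]],[[0,0,0.02],[0,0,0]],[[0,0,0.014],[0,0,0]],[[0,0,0],[0,0,0]],[[0,0,0],[0,0,0]]])

```text
time: 17.3
tcp_pos: [0.601, -0.2554, 0.0479]
ee_rot: [0.666, 0.746, 0.0, 0.001]
wrist_force: [0.6, 0.2, 0.8]
width: 0.752
finger_force: 0.0
```

Request:
send_rows(rows=[[[0,0,0],[0,0,0]],[[0,0,0],[0,0,0]],[[0,0,0],[0,0,0]],[[0,0,0],[0,0,0]],[[0,0,0],[0,0,0]]], grip=0)

```text
time: 17.8
tcp_pos: [0.6016, -0.2552, 0.0484]
ee_rot: [0.666, 0.746, 0.0, 0.001]
wrist_force: [-1.0, 0.2, 5.8]
width: 0.458
finger_force: 61.9
```

Request:
send_rows(rows=[[[0,0,-0.02],[0,0,0]],[[0,0,-0.04],[0,0,0]],[[0,0,-0.04],[0,0,0]],[[0,0,0],[0,0,0]],[[0,0,0],[0,0,0]]])

```text
time: 18.3
tcp_pos: [0.601, -0.2548, 0.1476]
ee_rot: [0.666, 0.746, 0.0, 0.001]
wrist_force: [-0.6, 0.6, -3.3]
width: 0.457
finger_force: 61.4
```

```bash
python3 -c "
from h import *
plan(toW(-62,17,147),YAW+90,8)"
```

```text
[[[0.0361, -0.0133, 0.0], [0.01, 0.01, 2.2]],
[[0.0356, -0.0147, 0.0], [0.01, 0.01, 2.2]],
[[0.035, -0.0161, 0.0], [0.01, 0.01, 2.2]],
[[0.0344, -0.0174, 0.0], [0.01, 0.01, 2.2]],
[[0.0337, -0.0187, 0.0], [0.01, 0.01, 2.2]],
[[0.0329, -0.02, 0.0001], [0.01, 0.01, 2.2]],
[[0.0321, -0.0212, 0.0001], [0.01, 0.01, 2.2]],
[[0.0313, -0.0225, 0.0001], [0.01, 0.01, 2.2]]]
```

Request:
send_rows(rows=[[[0.036,-0.0133,0],[0,0,2.2]],[[0.0355,-0.0147,0],[0,0,2.2]],[[0.035,-0.016,0],[0,0,2.2]],[[0.0345,-0.0175,0],[0,0,2.2]],[[0.034,-0.0187,0],[0,0,2.2]],[[0.033,-0.02,0],[0,0,2.2]],[[0.032,-0.0212,0],[0,0,2.2]],[[0.031,-0.0225,0],[0,0,2.2]]])

```text
time: 19.1
tcp_pos: [0.4598, 0.0213, 0.1451]
ee_rot: [0.773, 0.635, -0.001, -0.001]
wrist_force: [0.1, 0.1, -2.3]
width: 0.458
finger_force: 61.6
```

Request:
send_rows(rows=[[[0,0,0],[0,0,0]],[[0,0,0],[0,0,0]],[[0,0,0.035],[0,0,0]],[[0,0,0.03],[0,0,0]],[[0,0,0.01],[0,0,0]],[[0,0,0],[0,0,0]],[[0,0,0],[0,0,0]]])

```text
time: 19.8
tcp_pos: [0.4626, 0.02, 0.0725]
ee_rot: [0.772, 0.635, 0.0, -0.0]
wrist_force: [0.9, -0.1, -1.7]
width: 0.456
finger_force: 61.5
```

```bash
cat > m.py <<'E'
from h import *
s=get_state(); print(s['time'],np.round(toC(s['tcp_pos']),2),'fC',np.round(RC.T@np.array(s['wrist_force'])[:2],1),np.round(s['wrist_force'][2],1))
plan(toW(-62,16.7,59.5),YAW+90,2)
c=cam('wrist'); cv2.imwrite('pics/w4.png',c['f'])
E
python3 m.py
```

```text
19.8 [-61.62  16.79  72.48] fC [0.9 0.1] -1.7
[[[-0.0, -0.0002, 0.0065], [0.01, -0.01, -0.01]],
[[-0.0, -0.0002, 0.0065], [0.01, -0.01, -0.01]]]
```

View pics/w4.png

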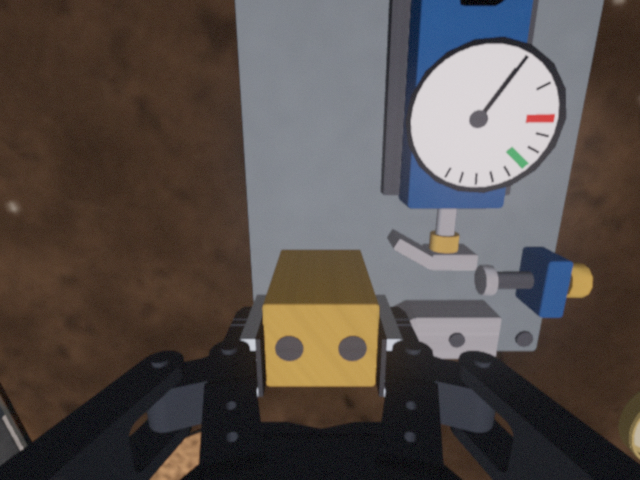

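The spacer is held square (top corners (265,308), (376,308), (268,385), (376,383)); anvil top edge at row ~319, shoe face at row ~270, and needle at zero.

```bash
python3 - <<'E'
from h import *
c=cam('wrist'); z=get_state()['tcp_pos'][2]-.0484+.062
for n,u,zz in [('sp far',(265,308),z),('',(376,308),z),('sp near',(268,385),z),('',(376,383),z),('anvil face',(430,319),.032),('anvil',(495,319),.032),('shoe face L',(432,270),.032),('shoe R',(477,269),.032),('pad',(487,280),.022)]:
    print(n,np.round(toC(atz(c,u,zz)),1))
f=c['f']; g=cv2.cvtColor(f,cv2.COLOR_BGR2GRAY)
print('col 460 rows 255:360',g[255:362:2,455].tolist())
print('col 320 rows 296:318',g[296:318,320].tolist(), g[376:394,300].tolist())
E
```

```text
sp far [-79.4  33.4  86.7]
 [-42.1  33.4  86.7]
sp near [-79.7   2.7  86.7]
 [-40.7   3.5  86.7]
anvil face [-5.4 -0.9 32. ]
anvil [27.5 -0.9 32. ]
shoe face L [-6.7 25.6 32. ]
shoe R [15.  26.1 32. ]
pad [25.5 16.2 22. ]
col 460 rows 255:360 [145, 165, 166, 166, 165, 164, 166, 155, 135, 134, 132, 132, 132, 131, 133, 133, 132, 131, 134, 131, 131, 131, 114, 83, 86, 85, 87, 86, 83, 84, 84, 124, 162, 164, 165, 167, 166, 165, 149, 79, 85, 87, 83, 82, 85, 86, 138, 162, 165, 168, 166, 150, 79, 47]
col 320 rows 296:318 [82, 83, 82, 76, 83, 85, 86, 98, 124, 148, 160, 163, 161, 162, 161, 162, 161, 160, 159, 157, 157, 159] [163, 164, 162, 161, 159, 161, 160, 160, 158, 147, 112, 74, 59, 57, 58, 56, 55, 57]
```

Request:
send_rows(rows=[[[-0.001,0,0.006],[0,0,0]],[[0,0,0.005],[0,0,0]],[[0,0,0.0015],[0,0,0]],[[0,0,0],[0,0,0]],[[0,0,0],[0,0,0]],[[0,0,0],[0,0,0]]])

```text
time: 20.5
tcp_pos: [0.4619, 0.0194, 0.0595]
ee_rot: [0.772, 0.636, 0.0, 0.0]
wrist_force: [-0.2, 0.8, -3.3]
width: 0.461
finger_force: 61.6
```

Request:
send_rows(rows=[[[0,0,0.001],[0,0,0]],[[0,0,0],[0,0,0]],[[0,0,0],[0,0,0]]])

```text
time: 20.8
tcp_pos: [0.4618, 0.0194, 0.0584]
ee_rot: [0.772, 0.635, 0.0, -0.0]
wrist_force: [0.2, 0.2, -2.6]
width: 0.459
finger_force: 61.9
```

Request:
send_rows(rows=[[[0,0,0.001],[0,0,0]],[[0,0,0],[0,0,0]],[[0,0,0],[0,0,0]]])

```text
time: 21.1
tcp_pos: [0.4619, 0.0194, 0.0583]
ee_rot: [0.772, 0.635, -0.0, 0.0]
wrist_force: [-6.2, -0.7, 12.4]
width: 0.459
finger_force: 63.7
```

Request:
send_rows(rows=[[[0,0,-0.0009],[0,0,0]],[[0,0.004,0],[0,0,0]],[[0,0.005,0],[0,0,0]],[[0,0.005,0],[0,0,0]],[[0,0,0],[0,0,0]],[[0,0,0],[0,0,0]]])

```text
time: 21.7
tcp_pos: [0.4765, 0.0166, 0.0584]
ee_rot: [0.772, 0.635, 0.001, 0.0]
wrist_force: [2.3, -0.5, -0.0]
width: 0.459
finger_force: 62.3
```

```bash
sed -i '/wrist/{/cam/d}' m.py; python3 m.py
```

```text
21.7 [-47.26  16.07  58.39] fC [ 2.4 -0.1] -0.0
[[[0.0003, -0.0074, -0.0006], [0.04, -0.02, 0.0]],
[[0.0003, -0.0074, -0.0006], [0.04, -0.02, 0.0]]]
```

Request:
send_rows(rows=[[[0,0.003,0],[0,0,0]],[[0,0.003,0],[0,0,0]],[[0,0.003,0],[0,0,0]],[[0,0.003,0],[0,0,0]],[[0,0,0],[0,0,0]]])

```text
time: 22.2
tcp_pos: [0.4852, 0.0146, 0.0584]
ee_rot: [0.772, 0.636, -0.002, -0.001]
wrist_force: [-13.1, 0.1, 17.9]
width: 0.454
finger_force: 64.5
```

Request:
send_rows(rows=[[[0,0.003,0],[0,0,0]],[[0,0.003,0],[0,0,0]],[[0,0.003,0],[0,0,0]],[[0,0,0],[0,0,0]]])

```text
time: 22.6
tcp_pos: [0.493, 0.0127, 0.0584]
ee_rot: [0.772, 0.636, -0.003, -0.002]
wrist_force: [-18.7, -0.8, 25.0]
width: 0.458
finger_force: 65.2
```

```bash
python3 m.py
```

```text
22.6 [-30.32  15.41  58.42] fC [-18.2  -4.4] 25.0
[[[0.0007, -0.0158, -0.0004], [-0.19, 0.07, 0.01]],
[[0.0007, -0.0158, -0.0005], [-0.19, 0.07, 0.01]]]
```

Request:
send_rows(rows=[[[0,0,-0.001],[0,0,0]],[[0,0,-0.0005],[0,0,0]],[[0,0,0],[0,0,0]],[[0,0,0],[0,0,0]]])

```text
time: 23.0
tcp_pos: [0.4934, 0.0125, 0.0585]
ee_rot: [0.772, 0.636, -0.002, -0.002]
wrist_force: [-7.5, 0.4, 1.0]
width: 0.456
finger_force: 62.3
```

```bash
python3 m.py
```

```text
23.0 [-29.91  15.36  58.51] fC [-7.4 -1. ] 1.0
[[[0.0007, -0.016, -0.0004], [-0.15, 0.04, 0.01]],
[[0.0007, -0.016, -0.0005], [-0.15, 0.04, 0.01]]]
```

Request:
send_rows(rows=[[[0,0.002,-0.0004],[0,0,0]],[[0,0.003,-0.0002],[0,0,0]],[[0,0.003,-0.0002],[0,0,0]],[[0,0,0],[0,0,0]]])

```text
time: 23.4
tcp_pos: [0.5041, 0.0105, 0.0602]
ee_rot: [0.772, 0.635, -0.0, -0.0]
wrist_force: [-1.0, -2.5, -4.7]
width: 0.46
finger_force: 61.7
```

```bash
python3 m.py
```

```text
23.4 [-19.07  15.45  60.22] fC [-0.5 -2.6] -4.7
[[[0.0006, -0.0215, 0.0004], [-0.01, 0.01, -0.01]],
[[0.0006, -0.0215, 0.0004], [-0.01, 0.01, -0.01]]]
```

Request:
send_rows(rows=[[[0,0.002,0.0005],[0,0,0]],[[0,0.002,0.0005],[0,0,0]],[[0,0.002,0],[0,0,0]],[[0,0.002,0],[0,0,0]],[[0,0.002,0],[0,0,0]],[[0,0,0],[0,0,0]]])

```text
time: 24.0
tcp_pos: [0.5142, 0.0087, 0.0596]
ee_rot: [0.772, 0.635, 0.0, 0.0]
wrist_force: [-1.3, -4.4, -3.4]
width: 0.459
finger_force: 61.7
```

```bash
python3 m.py
```

```text
24.0 [-8.74 15.6  59.62] fC [-0.4 -4.6] -3.4
[[[0.0005, -0.0266, 0.0], [0.02, 0.01, -0.01]],
[[0.0005, -0.0266, 0.0001], [0.02, 0.01, -0.01]]]
```

Request:
send_rows(rows=[[[0,0.002,0.0003],[0,0,0]],[[0,0.002,0.0003],[0,0,0]],[[0,0.001,0],[0,0,0]],[[0,0,0],[0,0,0]]])

```text
time: 24.4
tcp_pos: [0.5189, 0.0078, 0.059]
ee_rot: [0.772, 0.635, -0.0, 0.0]
wrist_force: [-1.2, -5.0, -4.3]
width: 0.458
finger_force: 61.8
```

Request:
send_rows(rows=[[[0,0.001,0],[0,0,0]],[[0,0.001,0],[0,0,0]],[[0,0,0],[0,0,0]]])

```text
time: 24.7
tcp_pos: [0.5208, 0.0075, 0.059]
ee_rot: [0.772, 0.635, -0.0, 0.0]
wrist_force: [-1.5, -5.2, -4.1]
width: 0.454
finger_force: 61.8
```

```bash
python3 m.py
```

```text
24.7 [-2.1  15.65 58.97] fC [-0.5 -5.4] -4.1
[[[0.0005, -0.0299, -0.0003], [0.0, 0.01, -0.0]],
[[0.0005, -0.0299, -0.0003], [0.0, 0.01, -0.0]]]
```

Request:
send_rows(rows=[[[0,0.001,0],[0,0,0]],[[0,0,0],[0,0,0]]])

```text
time: 24.9
tcp_pos: [0.5217, 0.0073, 0.059]
ee_rot: [0.772, 0.635, -0.0, 0.0]
wrist_force: [-2.0, -5.5, -3.4]
width: 0.459
finger_force: 61.8
```

Request:
send_rows(rows=[[[0,0.001,0],[0,0,0]],[[0,0,0],[0,0,0]]])

```text
time: 25.1
tcp_pos: [0.5227, 0.0071, 0.0589]
ee_rot: [0.772, 0.635, -0.0, 0.0]
wrist_force: [-1.5, -4.3, -3.4]
width: 0.457
finger_force: 61.8
```

Request:
send_rows(rows=[[[0,0.001,0],[0,0,0]],[[0,0,0],[0,0,0]]])

```text
time: 25.3
tcp_pos: [0.5234, 0.0069, 0.0589]
ee_rot: [0.772, 0.635, -0.0, -0.0]
wrist_force: [-3.5, -4.9, -1.9]
width: 0.458
finger_force: 61.9
```

Request:
send_rows(rows=[[[0,0.001,0],[0,0,0]],[[0,0,0],[0,0,0]]])

```text
time: 25.5
tcp_pos: [0.5235, 0.007, 0.0588]
ee_rot: [0.772, 0.635, -0.001, -0.001]
wrist_force: [-6.2, -4.9, 1.8]
width: 0.457
finger_force: 62.3
```

Request:
send_rows(rows=[[[0,0.001,0],[0,0,0]],[[0,0,0],[0,0,0]]])

```text
time: 25.7
tcp_pos: [0.5236, 0.0069, 0.0586]
ee_rot: [0.772, 0.636, -0.002, -0.001]
wrist_force: [-10.0, -3.5, 4.1]
width: 0.459
finger_force: 62.6
```

```bash
python3 m.py
```

```text
25.7 [ 0.77 15.64 58.56] fC [-9.1 -5.3] 4.1
[[[0.0005, -0.0314, -0.0003], [-0.12, 0.03, 0.01]],
[[0.0005, -0.0314, -0.0004], [-0.12, 0.03, 0.01]]]
```

Request:
send_rows(rows=[[[0,0.0006,-0.0002],[0,0,0]],[[0,0,0],[0,0,0]],[[0,0,0],[0,0,0]]])

```text
time: 26.0
tcp_pos: [0.5237, 0.0069, 0.0586]
ee_rot: [0.772, 0.636, -0.002, -0.002]
wrist_force: [-12.6, -3.5, 3.1]
width: 0.46
finger_force: 62.6
```

```bash
python3 m.py
```

```text
26.0 [ 0.85 15.68 58.59] fC [-11.7  -5.9] 3.1
[[[0.0005, -0.0314, -0.0003], [-0.14, 0.04, 0.01]],
[[0.0005, -0.0314, -0.0004], [-0.14, 0.04, 0.01]]]
```

Request:
send_rows(rows=[[[0,-0.0012,0],[0,0,0]],[[0,-0.001,0.0002],[0,0,0]],[[-0.0005,0,0.0003],[0,0,0]],[[0,0,0],[0,0,0]],[[0,0,0],[0,0,0]]])

```text
time: 26.5
tcp_pos: [0.5234, 0.0068, 0.0586]
ee_rot: [0.772, 0.636, -0.0, -0.0]
wrist_force: [-4.2, -2.1, -3.0]
width: 0.459
finger_force: 62.1
```

```bash
python3 m.py
```

```text
26.5 [ 0.64 15.48 58.58] fC [-3.7 -2.9] -3.0
[[[0.0006, -0.0313, -0.0004], [-0.03, 0.0, 0.01]],
[[0.0006, -0.0313, -0.0004], [-0.03, 0.0, 0.01]]]
```

Request:
send_rows(rows=[[[0,-0.0003,0.0004],[0,0,0]],[[0,0,0],[0,0,0]],[[0,0,0],[0,0,0]]])

```text
time: 26.8
tcp_pos: [0.5234, 0.0068, 0.0584]
ee_rot: [0.772, 0.635, -0.0, -0.0]
wrist_force: [-5.1, -3.0, -0.3]
width: 0.46
finger_force: 62.4
```

Request:
send_rows(rows=[[[0,0,0],[0,0,0]],[[0,0,0],[0,0,0]],[[0,0,0],[0,0,0]],[[0,0,0],[0,0,0]]], grip=0.7)

```text
time: 27.2
tcp_pos: [0.5241, 0.0071, 0.0585]
ee_rot: [0.772, 0.636, 0.001, 0.0]
wrist_force: [0.4, -0.5, 0.1]
width: 0.7
finger_force: 0.0
```

Request:
send_rows(rows=[[[0,0,-0.02],[0,0,0]],[[0,0,-0.03],[0,0,0]],[[0,0,-0.04],[0,0,0]],[[0.01,0,-0.04],[0,0,0]],[[0.01,0,-0.02],[0,0,0]],[[0,0,0],[0,0,0]],[[0,0,0],[0,0,0]],[[0,0,0],[0,0,0]]])

```text
time: 28.0
tcp_pos: [0.5268, 0.0259, 0.207]
ee_rot: [0.772, 0.635, -0.001, -0.001]
wrist_force: [1.0, 0.4, 0.4]
width: 0.705
finger_force: 0.0
```

```bash
cat > v.py <<'E'
from h import *
c=cam('wrist'); f=c['f']; cv2.imwrite('pics/end.png',f)
hsv=cv2.cvtColor(f,cv2.COLOR_BGR2HSV)
# spacer top: bright brass
m=((hsv[...,0]>14)&(hsv[...,0]<30)&(hsv[...,1]>80)).astype(np.uint8)
u,v=proj(c,toW(1,16.5,72)).astype(int); print('expected top',u,v,hsv[v+5,u])
for X in [(-19,0),(21,0),(21,33),(-19,33)]: print(X,np.round(proj(c,toW(*X,72)),0),end=' ')
n,l,st,ce=cv2.connectedComponentsWithStats(m); print()
for i in range(1,n):
    if st[i,4]>300: print(st[i],ce[i])
# rectify the dial top plane and find red, green, needle angles about the hub
d0=toW(-6.4,95.5,74); S=4
pts=np.float32([proj(c,toW(-6.4+a,95+b,74)) for a,b in((-30,-30),(30,-30),(30,30),(-30,30))])
H=cv2.getPerspectiveTransform(pts,np.float32([(0,240),(240,240),(240,0),(0,0)]))
D=cv2.warpPerspective(f,H,(240,240)); cv2.imwrite('pics/dial.png',D)
h=cv2.cvtColor(D,cv2.COLOR_BGR2HSV)
w=((h[...,1]<60)&(h[...,2]>150)).astype(np.uint8); k=max(cv2.findContours(w,0,1)[0],key=cv2.contourArea); (cx,cy),_,_=cv2.fitEllipse(cv2.convexHull(k)); print('ctr',cx,cy)
yy,xx=np.mgrid[:240,:240]; r=np.hypot(xx-cx,yy-cy); a=np.arctan2(xx-cx,-(yy-cy))
for nm,mk in(('red',((h[...,0]<8)|(h[...,0]>172))&(h[...,1]>110)&(r<85)),('green',(h[...,0]>45)&(h[...,0]<85)&(h[...,1]>70)&(r<85)),('needle',(h[...,2]<110)&(r>18)&(r<45))):
    print(nm,mk.sum(),a[mk].mean() if mk.any() else None)
E
python3 v.py; python3 m.py
```

```text
expected top 321 257 [ 21 114 255]
(-19, 0) [295. 278.] (21, 0) [347. 278.] (21, 33) [348. 237.] (-19, 33) [294. 237.] 
[ 574    0   55   81 2750] [595.87418182  42.356     ]
[ 295  220   53   58 2514] [320.97533811 250.16587112]
[ 496  228  129   67 5003] [553.77393564 263.58005197]
[ 450  303   70   64 1307] [487.82325937 334.99846978]
[142 343  46  26 391] [161.87468031 357.13043478]
ctr 37.330078125 119.803955078125
red 0 None
green 0 None
needle 0 None
28.05 [  0.26  34.8  206.93] fC [0.1 0.3] -0.5
[[[-0.009, -0.031, 0.0738], [-0.06, 0.01, -0.01]],
[[-0.009, -0.0311, 0.0737], [-0.06, 0.01, -0.01]]]
```

```bash
python3 - <<'E'
import cv2,numpy as np
D=cv2.imread('pics/dial.png'); h=cv2.cvtColor(D,cv2.COLOR_BGR2HSV)
w=((h[...,1]<50)&(h[...,2]>215)).astype(np.uint8); n,l,s,ce=cv2.connectedComponentsWithStats(w)
i=1+np.argmax(s[1:,4]); print(s[i])
k=max(cv2.findContours((l==i).astype(np.uint8),0,1)[0],key=cv2.contourArea)
(cx,cy),ax,_=cv2.fitEllipse(cv2.convexHull(k)); print(cx,cy,ax)
yy,xx=np.mgrid[:240,:240]; r=np.hypot(xx-cx,yy-cy); a=np.arctan2(xx-cx,-(yy-cy))
for nm,mk in(('red',((h[...,0]<8)|(h[...,0]>172))&(h[...,1]>110)&(r<105)),('green',(h[...,0]>45)&(h[...,0]<85)&(h[...,1]>50)&(r<105)),('needle',(h[...,2]<140)&(r>20)&(r<60))):
    print(nm,mk.sum(),a[mk].mean() if mk.any() else None, a[mk].std() if mk.any() else None)
E
```

```text
[   44    31   163   183 22045]
125.10543823242188 122.00220489501953 (161.7464599609375, 181.81727600097656)
red 5 1.5857178269036183 0.00031555570062413946
green 164 2.4422604596841273 0.03257658082097186
needle 0 None None
```

```bash
python3 - <<'E'
import cv2,numpy as np
D=cv2.imread('pics/dial.png'); g=cv2.cvtColor(D,cv2.COLOR_BGR2GRAY)
yy,xx=np.mgrid[70:170,80:170]; s=g[70:170,80:170]; q=s<150
hub=np.array([xx[q].mean(),yy[q].mean()]); print('dark',q.sum(),hub,s.min(),np.unravel_index(s.argmin(),s.shape)+np.array([70,80]))
p=cv2.linearPolar(g.astype(np.float32),(125.,122.),100,cv2.WARP_FILL_OUTLIERS)  # rows=angle
p=cv2.resize(p,(100,72),interpolation=cv2.INTER_AREA)
v=p[:,22:50].mean(1); i=np.argsort(v)[:8]; print([(round(float(np.radians(j*5+2.5)+np.pi/2),2),int(v[j])) for j in i], int(np.median(v)))
E
```

```text
dark 0 [nan nan] 155 [119 117]
[(2.66, 198), (2.57, 202), (2.75, 232), (2.49, 245), (2.84, 249), (1.61, 249), (7.81, 252), (1.7, 252)] 255<stdin>:4: RuntimeWarning: Mean of empty slice.
  ret = ret.dtype.type(ret / rcount)
```

```bash
python3 -c "
from plant import *
print(hand_in())"
```

```text
the job is handed in; nothing more can be done
None
```

The job is handed in, though the judge gave no verdict: the head was zeroed on the master at about 1.1 rad, the master stands on the large mat, and the spacer was pressed against the stop at about 11 N and left released, with the needle near the green mark at roughly 1.9 rad.

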